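Put three lab vessels back on their right stations

TASK

The three vessels beside the spectrometer have been left on one another's stations. Put the conical flask on the stirrer plate, the squat jar on the balance pan and the square bottle in the drip tray, each upright and in the middle of its station; the bare white tile is free for parking one meanwhile. Set each one down without dropping or tipping it, and leave the wash bottle, the tip box and the spatula where they are.

Things in the scene. Friction and masses are not known exactly. Their poses are not given: they have to be found in the camera images.
- flask: Conical flask of clear glass, 125 mm high, closed with a dark rubber stopper. Base 66 mm across, cone narrowing up to 78 mm above the underside, then a straight neck 28 mm across from 78 to 112 mm (grip here), then the stopper, 22 mm across, to 125 mm. 0.11 to 0.22 kg. Origin: centre of the underside, z up through the neck. At the start it stands on the balance; it belongs on the stirrer.
- jar: Squat round white plastic jar with a wide screw cap, 68 mm high. Body 56 mm across, cap 60 mm across from 50 to 68 mm above the underside (grip across cap and body). 0.13 to 0.25 kg. Origin: centre of the underside, z up. At the start it stands in the drip tray; it belongs on the balance.
- bottle: Amber glass bottle of square section, 52 x 52 mm and 74 mm high, with a round shoulder and neck above and a black round cap, 34 mm across, from 92 to 115 mm above the underside (grip the cap). 0.15 to 0.31 kg. Origin: centre of the underside, z up, x and y normal to the flat sides. At the start it stands on the stirrer; it belongs in the drip tray.
- stirrer: Magnetic stirrer, fixed to the bench: a beige box 165 x 120 mm (x, y), 38 mm high, with a round white plate 108 mm across whose top is 45 mm above the bench. A black knob (26 mm across, top 50 mm above the bench) is on the side towards -x, 85 mm from the plate's centre. Origin: on the bench under the centre of the plate, z up; the box reaches from x -105 to +60 mm.
- balance: Laboratory balance, fixed: a grey box 180 x 140 mm (x, y), 28 mm high, with a square steel pan 104 x 104 mm whose top is 38 mm above the bench, and a display on the side towards -x. The pan does not give. Origin: on the bench under the centre of the pan, z up; the box reaches from x -115 to +65 mm.
- drip_tray: Shallow stainless-steel tray, fixed, 150 x 130 mm (x, y), walls 4 mm thick and 14 mm high, inner floor 4 mm above the bench. Origin: on the bench under the centre of the tray, z up.
- tile: Bare white ceramic tile, fixed, 120 x 120 mm, top 8 mm above the bench: the free parking spot, empty at the start. Origin: on the bench under its centre, z up.
- wash_bottle: Bystander, loose: white wash bottle 64 mm across with a blue cap and a thin spout that reaches 63 mm out towards its -x, 161 mm high. Origin: centre of the underside.
- tip_box: Bystander, loose: grey pipette-tip box with a clear lid, 88 x 123 mm (x, y), 63 mm high. Origin: centre of the underside.
- spatula: Bystander, loose: flat steel laboratory spatula, 160 mm long, 8 mm wide with a 16 mm wide blade, 5 mm high, lying on the bench with its length along its x axis. Origin: under its middle.
Not all that is in view belongs to the job. Leave any brown, orange or turquoise look-alike of the stirrer alone.

How it is judged (in metres and radians):
At the end, for the whole second after the job is handed in: The conical flask stands on the stirrer plate, the squat jar on the balance pan and the square bottle on the floor of the drip tray, each within 15 mm of the centre of its station (horizontally), within 5 mm of its resting height, within 6 degrees of upright, at rest and released (horizontal distance between flask and stirrer below 0.015 m and z of flask in the frame of stirrer between 0.04 and 0.05 m and angle between each of flask, jar, bottle's own z axis and vertical below 0.1 rad and linear speed of each of flask, jar, bottle below 0.02 m/s and angular speed of each of flask, jar, bottle below 0.2 rad/s and contact force between the fingers and flask below 0.1 N and horizontal distance between jar and balance below 0.015 m and z of jar in the frame of balance between 0.033 and 0.043 m and contact force between the fingers and jar below 0.1 N and horizontal distance between bottle and drip_tray below 0.015 m and z of bottle in the frame of drip_tray between -0.001 and 0.009 m and contact force between the fingers and bottle below 0.1 N); the robot touches nothing.
It fails at once if a vessel is tipped by more than 35 degrees (angle between any of flask, jar, bottle's own z axis and vertical above 0.61 rad).
It fails at once if a vessel is dropped or thrown (out of the fingers and faster than 0.7 m/s, a fall of about 25 mm) ((contact force between the fingers and flask below 0.05 N and linear speed of flask above 0.7 m/s) or (contact force between the fingers and jar below 0.05 N and linear speed of jar above 0.7 m/s) or (contact force between the fingers and bottle below 0.05 N and linear speed of bottle above 0.7 m/s)).
It fails at once if the wash bottle, the tip box or the spatula is pushed more than 20 mm from where it was (distance of any of wash_bottle, tip_box, spatula from where it was at the start of the episode above 0.02 m).
It also fails if it takes over 112 s, if anything falls off the work surface, if the arm or the gripper's body presses on something with over 40 N, if the wrist force passes 120 N, or if a joint passes its speed limit or range.

ROBOT

A 6-joint arm with a two-finger parallel gripper is mounted at the origin on the work surface. World frame = base frame: x ahead of the robot, y to its left, z up, the work surface at z = 0. Lengths are in mm, angles in rad, forces in N, time in s.
With the tool pointing down it reaches from about 275 to 825 mm from the base axis. Payload 4.9 kg.
Tool frame: the origin (TCP) lies at the very end of the fingers, on their centre line; the grasp point (between the pads) lies 19 mm behind it (bot.grasp_offset is the distance from the TCP to the grasp point, in mm); z points along the fingers, y is the line along which they close (so a half turn about z gives the same grasp; the last joint's range is limited). The gripper opens to 85 mm and grips with 20 to 120 N. Pads are 22 mm wide; open, the fingers measure 114 mm over their backs; the gripper's body (76 mm by 85 mm) begins 54 mm behind the grasp point. The pads swing forward as they close: fully open they stand 13 mm farther back than shut.
Start: joints at [-1.239, 0.326, -0.193, 1.052, 0, 1.437], TCP at [247.04, -491.416, 231.281] pointing down, gripper open.
Joint ranges: [-2.65, 2.65], [-0.97, 1.79], [-1.3, 1.35], [-1.93, 2.1], [-1.47, 1.37], [-3.14, 3.14]. Speed limits (rad/s): [2.57, 2.57, 3.14, 3.14, 3.14, 3.14].

INTERFACE

Orientations are given as a unit quaternion [w, x, y, z].
In Python, from bench import status, viewer, workorder, bot gives the robot as it stands.
- The arm moves only by the tool apply_moves, never from a script. Its argument "rows" is a list that holds one entry, the list of rows, each a list of 6 numbers: the shift along the tool's x, y, z scaled (see below), then the turn, a rotation vector about the tool's x, y, z scaled (see below). In form: [[[tx, ty, tz, ax, ay, az], ...]]. A call has 1 to 10 rows; each row shifts and turns the commanded pose from where the row before left it, along the tool's axes as they then stand; what a row does not reach is not made up. The controller multiplies each number of a shift by 200 mm and each number of a turn by pi/2 rad. A row lasts 1/12 s, in which the tool goes at most 41.7 mm and 7.16 degrees, less where a joint would pass 70% of its speed; a pose out of reach is approached as far as the arm can. A call with a number of a shift or a turn outside -1 to 1 is refused whole. A call with a gripper value outside its range is refused whole. "grip" is the closure, from 0 (fully open) to 1 (shut), set as the call begins (left out, the last holds). The fingers move at their own pace and stop on an object; "grip_force" is the grip in N (left out, the last holds). Time passes only in rows, so rows that do not move let the fingers close. It gives the time, the measured TCP pose, the force, the opening and the grip force at its end, in the units of the state.
- status.get_state(): the state, without advancing time (a new reading comes with each control period).
- viewer.capture(name): name is "scene" or "top" or "wrist"; returns a dict with "frame" (480x640x3 uint8, red, green, blue), "z_map" (480x640 float32, mm along the optical axis (not along the pixel's ray), 0 where there is no reading), "intrinsics" (3x3 intrinsics, pixels), "world_to_cam" (4x4, takes a point from world to camera coordinates). Camera axes: x right, y down, z forward; pixel columns grow to the right and rows downward; lengths in mm; the calibration is good to about 2 mm. A picture is of the moment at which its call begins.
- workorder.sign_off(): hands the job in; it is judged then, once.
The state is a dict: "time_s": time; "joint_pos": joint angles; "joint_velocities": joint speeds; "tau": joint torques, N m; "position": TCP position; "ee_rot": TCP orientation; "force": force on the tool from outside, world axes, zero at the start; "ft_torque": the same for the moment, N m; "opening": finger opening in mm; "finger_force": force on a finger pad.
Only numpy, scipy, OpenCV 4.12 (cv2) and the standard library are available. Lean on these libraries where they do the work, as an engineer would, in place of code of your own. Each camera call takes 0.05 s, during which the arm holds its last target. There are 200 camera calls.

## Working session

There is one attempt and no reset: what is moved stays moved. The work goes in short steps, Python scripts to look and compute and a tool call to move; the robot and the scene stay as the last step left them, time stands still between calls to the robot, and variables do not carry over. Pictures are saved under pics/ and viewed, at most 14 in all, crops included, and the job is handed in when it is done.

Besides the shell and the picture viewer there is one more tool, called after ">>>" by a JSON object that holds its "api" and its "payload", one argument or row to a line. apply_moves: Moves the arm, as the interface text tells. Shifts and turns lie within -1 to 1; 1 stands for 200 mm of shift or pi/2 rad of turn. Its arguments: {"type":"object","properties":{"rows":{"type":"array"},"grip":{"type":"number"},"grip_force":{"type":"number"}},"required":["rows"]}

```bash
ls; mkdir -p pics
python3 - <<'E'
from bench import status, viewer, bot
import cv2, numpy as np
s=status.get_state(); print({k:np.round(v,3).tolist() for k,v in s.items()})
for n in ("scene","top"):
    c=viewer.capture(n); np.savez(f"{n}0.npz",**c)
    cv2.imwrite(f"pics/{n}0.png",c["frame"][:,:,::-1]); print(n,c["intrinsics"].round(1).tolist(),c["world_to_cam"].round(3).tolist())
E
```

```text
pics
{'time_s': 0.0, 'joint_pos': [-1.239, 0.327, -0.194, 1.052, -0.0, 1.437], 'joint_velocities': [-0.001, -0.001, 0.0, -0.002, -0.001, 0.0], 'tau': [-0.0, -44.339, 26.244, 0.015, -0.0, -0.0], 'position': [246.841, -490.848, 230.536], 'ee_rot': [-0.001, 0.973, 0.231, -0.0], 'force': [0.453, -0.088, 0.451], 'ft_torque': [-0.023, 0.023, 0.029], 'finger_force': 0.0, 'opening': 85.537}
scene [[591.2, 0.0, 315.6], [0.0, 591.2, 244.8], [0.0, 0.0, 1.0]] [[0.843, 0.538, 0.013, -489.084], [0.465, -0.715, -0.523, -235.442], [-0.272, 0.447, -0.852, 1473.941], [0.0, 0.0, 0.0, 1.0]]
top [[548.0, 0.0, 308.0], [0.0, 548.0, 233.3], [0.0, 0.0, 1.0]] [[0.019, -1.0, -0.019, -9.385], [-0.997, -0.017, -0.077, 608.504], [0.076, 0.021, -0.997, 1403.326], [0.0, 0.0, 0.0, 1.0]]
```

View pics/scene0.png

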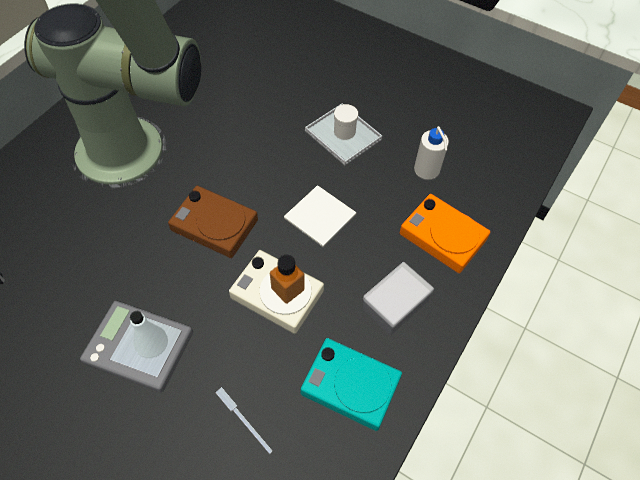

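View pics/top0.png

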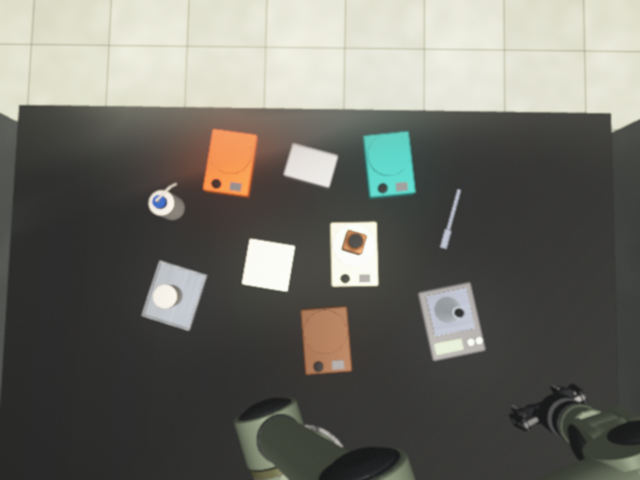

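The beige stirrer is at (354,254) in the top view. Its look-alikes are brown (327,340), orange (231,162) and turquoise (389,164), and only the beige one with the white plate fits. The balance with the flask is at (452,320), the tray with the jar at (174,296), the tile at (268,265), and the tip box at (311,165). The wash bottle is at (165,203) and the spatula at (452,220). Next I'll measure them and take a crop.

```bash
cat > h.py <<'E'
import numpy as np, cv2
def wpts(c):
    z=c["z_map"].astype(float); K=c["intrinsics"]; M=np.linalg.inv(c["world_to_cam"])
    v,u=np.mgrid[:480,:640]
    P=np.stack([(u-K[0,2])/K[0,0]*z,(v-K[1,2])/K[1,1]*z,z,np.ones_like(z)],-1)@M.T
    return P[...,:3]
def ray(c,uv,h):
    K=c["intrinsics"]; M=np.linalg.inv(c["world_to_cam"]); uv=np.atleast_2d(uv).astype(float)
    d=np.c_[(uv-K[:2,2])/[K[0,0],K[1,1]],np.ones(len(uv))]@M[:3,:3].T; o=M[:3,3]
    return (o+d*((h-o[2])/d[:,2])[:,None])[:,:2]
def region(mask,roi):
    x0,y0,x1,y1=roi; m=np.zeros((480,640),np.uint8); m[y0:y1,x0:x1]=mask[y0:y1,x0:x1]
    n,l,s,ce=cv2.connectedComponentsWithStats(m)
    k=1+np.argmax(s[1:,4]); m=(l==k).astype(np.uint8)
    return max(cv2.findContours(m,cv2.RETR_EXTERNAL,cv2.CHAIN_APPROX_NONE)[0],key=len)[:,0]
def rect(c,mask,roi,h):
    p=ray(c,region(mask,roi),h).astype(np.float32); r=cv2.minAreaRect(p)
    return np.round(r[0],1),np.round(r[1],1),round(r[2],1)
E
python3 - <<'E'
from h import *
t=dict(np.load("top0.npz")); s=dict(np.load("scene0.npz"))
def go(c,R,tag):
    P=wpts(c); Z=P[...,2]; f=c["frame"].astype(int); g=f.sum(2)/3
    for n,roi,lo,hi,h in R:
        m=((Z>lo)&(Z<hi)).astype(np.uint8)
        try: print(tag,n,*rect(c,m,roi,h), "Zmed",np.round(np.median(Z[roi[1]:roi[3],roi[0]:roi[2]][m[roi[1]:roi[3],roi[0]:roi[2]]>0]),1), m[roi[1]:roi[3],roi[0]:roi[2]].sum())
        except Exception as e: print(n,e)
go(t,[("stir",(320,210,390,295),30,180,38),("plate",(320,210,390,295),42,48,45),("botcap",(335,220,375,260),150,170,160),("botbody",(330,220,380,265),95,165,119),
("bal",(410,275,495,370),20,180,28),("pan",(410,275,495,370),34,42,38),("stop",(430,285,480,340),145,170,163),
("tray",(135,250,215,340),2.5,100,14),("jar",(140,270,200,320),60,80,72),("tile",(235,230,305,300),4,20,8),("tip",(275,135,345,195),40,80,63),("wash",(140,180,195,225),60,170,100),("spat",(435,180,470,255),2,10,5)],"top")
go(s,[("botcap",(265,240,310,300),145,172,160),("stop",(120,300,160,340),145,172,163),("jar",(325,95,365,145),62,80,72),("tile",(275,180,365,250),4,15,8)],"scene")
f=t["frame"][210:370,320:500,::-1]; cv2.imwrite("pics/crop.png",cv2.resize(f,None,fx=3.3,fy=3.3,interpolation=cv2.INTER_CUBIC))
E
```

```text
top stir [ 556.4 -117.8] [164.3 119.7] 2.1 Zmed 41.8 2961
top plate [ 578.7 -117.8] [111.8 109.2] 78.5 Zmed 44.6 768
top botcap [ 583.  -114.2] [30.6 32.8] 1.0 Zmed 159.9 159
top botbody [ 582.2 -113.6] [52.1 52.8] 74.1 Zmed 120.9 458
top bal [ 389.9 -367.5] [179.5 140.1] 12.6 Zmed 31.9 3862
top pan [ 412.6 -364.5] [111.4 106.9] 14.2 Zmed 37.8 999
top stop [ 420.3 -351.2] [25.2 27.7] 1.1 Zmed 160.8 117
top tray [437.3 345.2] [159.7 160.6] 72.8 Zmed 5.8 3417
top jar [439.9 353.4] [57.3 60.6] 1.1 Zmed 71.9 465
top tile [527.6 105.4] [129.1 131.5] 82.2 Zmed 8.0 2182
top tip [779.8  -2.8] [122.8  89.3] 75.2 Zmed 62.6 1651
top wash [676.  360.4] [81.8 74.3] 10.6 Zmed 110.8 666
top spat [ 659.6 -371.2] [ 40.8 176.2] 73.8 Zmed 3.8 738
scene botcap [ 584.1 -116.3] [32.4 41.8] 33.7 Zmed 160.1 273
scene stop [ 426.6 -356.2] [26.5 32.4] 41.9 Zmed 161.2 209
scene jar [441.4 352.5] [56.7 70.3] 31.6 Zmed 72.3 403
scene tile [520.1 107.7] [135.8 136. ] 82.0 Zmed 8.4 2660
```

View pics/crop.png

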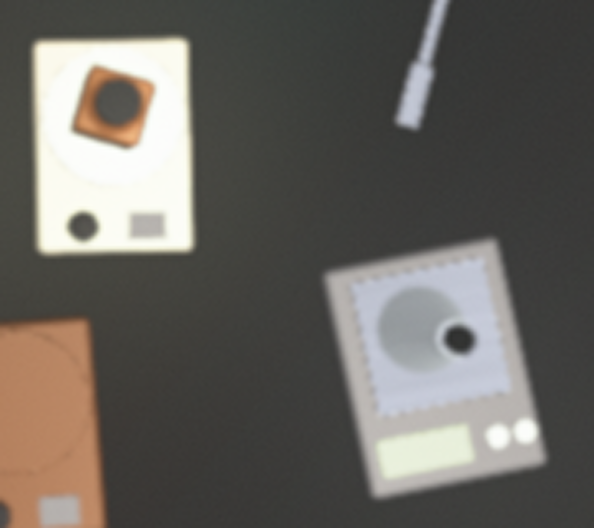

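The crop confirms the beige stirrer: knob at crop (83,225), bottle on the white plate at crop (113,105). The flask on the balance pan has its stopper at crop (459,340). Colour masks should refine the stopper, tray and tile.

Run:
```python
from h import *
t=dict(np.load("top0.npz")); s=dict(np.load("scene0.npz"))
def g(c): return c["frame"].astype(int).mean(2)
u8=lambda m:m.astype(np.uint8)
print("cams",np.linalg.inv(t["world_to_cam"])[:3,3].round(),np.linalg.inv(s["world_to_cam"])[:3,3].round())
print("tile top",rect(t,u8(g(t)>180),(235,230,305,300),8)); print("tile sc",rect(s,u8(g(s)>180),(275,180,365,250),8))
for th in (70,85,100): print("tray top",th,rect(t,u8(g(t)>th),(135,250,215,340),14), "sc",rect(s,u8(g(s)>th),(295,95,390,168),14))
for th in (60,80): 
  print("stop top",rect(t,u8(g(t)<th),(449,302,470,324),163),"sc",rect(s,u8(g(s)<th),(128,308,146,328),160))
  print("cap top",rect(t,u8(g(t)<th),(340,228,370,256),160),"sc",rect(s,u8(g(s)<th),(272,252,302,276),155))
P=wpts(t)
for th in (200,215,230): print("jar top",rect(t,u8(g(t)>th),(148,280,185,312),72))
# bottle body by colour amber
f=t["frame"].astype(int); print("amber",rect(t,u8((f[...,0]-f[...,2]>40)|(g(t)<80)),(337,226,372,257),119))
print("flask base region",g(t)[295:345:5,430:480:4].astype(int).tolist())
```

```text
cams [ 500.  -28. 1445.] [ 922. -563. 1140.]
tile top (array([525.9, 105.3]), array([121.4, 121.4]), 81.7)
tile sc (array([524.5, 104.8]), array([121.5, 120.4]), 81.7)
tray top 70 (array([442.1, 348.8]), array([139.6, 157.7]), 74.0) sc (array([443.8, 352. ]), array([154.5, 159.4]), 73.8)
tray top 85 (array([442. , 349.2]), array([137.2, 156. ]), 73.9) sc (array([443.8, 352.2]), array([153.5, 158.7]), 74.0)
tray top 100 (array([441.4, 349.1]), array([135.1, 154.2]), 74.0) sc (array([443.7, 351.7]), array([151.4, 158.4]), 73.9)
stop top (array([ 420.3, -352.4]), array([11.5, 11.6]), 1.1) sc (array([ 421.3, -354.6]), array([19.1, 24.9]), 64.4)Traceback (most recent call last):
  File "<stdin>", line 10, in <module>
  File "h.py", line 17, in rect
    p=ray(c,region(mask,roi),h).astype(np.float32); r=cv2.minAreaRect(p)
            ~~~~~~^^^^^^^^^^
  File "h.py", line 14, in region
    k=1+np.argmax(s[1:,4]); m=(l==k).astype(np.uint8)
        ~~~~~~~~~^^^^^^^^^
    return _wrapfunc(a, 'argmax', axis=axis, out=out, **kwds)
    return bound(*args, **kwds)
ValueError: attempt to get argmax of an empty sequence
```

Positions from the two views agree with each other, so I'm moving. First I'll turn the tool to yaw 90°, so tool x = world +y, tool y = world +x and tool z = down. Then I go above the bottle, which gets parked on the tile.

>>> {"api": "apply_moves", "payload": {
  "rows": [
    [[0, 0, 0, 0, 0, -0.078], [0, 0, 0, 0, 0, -0.078], [0, 0, 0, 0, 0, -0.078], [0, 0, 0, 0, 0, -0.078], [0, 0, 0, 0, 0, -0.078], [0, 0, 0, 0, 0, -0.078], [0, 0, 0, 0, 0, -0.078], [0, 0, 0, 0, 0, -0.078], [0, 0, 0, 0, 0, -0.078], [0, 0, 0, 0, 0, 0]]
  ],
  "grip": 0
}}

```text
time_s: 0.93
position: [246.9, -491.1, 230.8]
ee_rot: [-0.0, 0.707, 0.707, 0.0]
force: [-0.3, 0.1, 0.0]
opening: 85.4
finger_force: 0.0
```

>>> {"api": "apply_moves", "payload": {
  "rows": [
    [[0.134, 0.12, 0, 0, 0, 0], [0.134, 0.12, 0, 0, 0, 0], [0.134, 0.12, 0, 0, 0, 0], [0.134, 0.12, 0, 0, 0, 0], [0.134, 0.12, 0, 0, 0, 0], [0.134, 0.12, 0, 0, 0, 0], [0.134, 0.12, 0, 0, 0, 0]]
  ]
}}

```text
time_s: 1.52
position: [416.2, -302.7, 231.2]
ee_rot: [-0.0, 0.709, 0.705, -0.0]
force: [1.5, 0.1, 0.7]
opening: 85.6
finger_force: 0.0
```

>>> {"api": "apply_moves", "payload": {
  "rows": [
    [[0.134, 0.12, 0, 0, 0, 0], [0.134, 0.12, 0, 0, 0, 0], [0.134, 0.12, 0, 0, 0, 0], [0.134, 0.12, 0, 0, 0, 0], [0.134, 0.12, 0, 0, 0, 0], [0.134, 0.12, 0, 0, 0, 0], [0.134, 0.12, 0, 0, 0, 0], [0, 0, 0, 0, 0, 0], [0, 0, 0, 0, 0, 0]]
  ]
}}

```text
time_s: 2.27
position: [584.5, -115.3, 230.6]
ee_rot: [-0.0, 0.708, 0.707, -0.0]
force: [-0.9, -0.6, -0.3]
opening: 85.3
finger_force: 0.0
```

Run:
```python
from bench import status, viewer
import cv2, numpy as np
s=status.get_state(); print({k:np.round(s[k],3).tolist() for k in ("time_s","position","ee_rot","joint_pos")})
c=viewer.capture("wrist"); np.savez("w1.npz",**c); cv2.imwrite("pics/w1.png",c["frame"][:,:,::-1]); M=np.linalg.inv(c["world_to_cam"]); print(M.round(2).tolist(), c["intrinsics"][0])
```

```text
{'time_s': 2.267, 'position': [584.462, -115.328, 230.593], 'ee_rot': [-0.0, 0.708, 0.707, -0.0], 'joint_pos': [-0.319, 0.412, -0.066, 1.093, -0.0, 1.254]}
[[1.0, 0.0, -0.0, 584.5], [-0.0, -0.97, -0.26, -48.89], [-0.0, 0.26, -0.97, 373.37], [0.0, 0.0, 0.0, 1.0]] [375.23675446   0.         314.53800968]
```

View pics/w1.png

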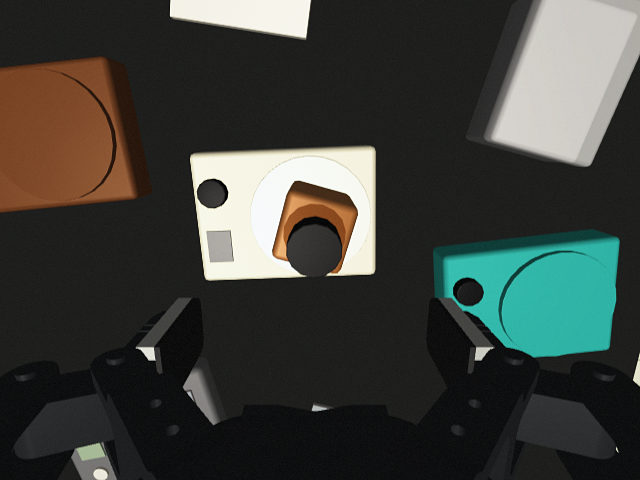

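The wrist view shows the bottle cap at (314,247), centred between the fingers. The stirrer box is at (285,212) and the plate at (310,212). I'll measure both from this view.

```bash
cat >> h.py <<'E'
def hull(c,m,roi,h,close=0):
    x0,y0,x1,y1=roi; k=np.zeros((480,640),np.uint8); k[y0:y1,x0:x1]=m[y0:y1,x0:x1]
    p=region(k,roi); p=ray(c,cv2.convexHull(p)[:,0],h).astype(np.float32)
    r=cv2.minAreaRect(p); e=cv2.minEnclosingCircle(p)
    return np.round(r[0],1),np.round(r[1],1),round(r[2],1),"circ",np.round(e[0],1),round(e[1]*2,1)
E
python3 - <<'E'
from h import *
w=dict(np.load("w1.npz")); g=w["frame"].astype(int).mean(2); Z=wpts(w)[...,2]
u8=lambda m:m.astype(np.uint8)
print("capZ",hull(w,u8(abs(Z-160)<3),(270,200,360,290),160))
print("stir",hull(w,u8((Z>36)&(Z<60)),(180,135,390,290),38))
print("plate",hull(w,u8((Z>43)&(Z<47)),(240,145,390,290),45))
E
```

```text
capZ (array([ 584. , -112.3]), array([33.4, 33.4]), 44.6, 'circ', array([ 583.9, -112. ]), 34.1)
stir (array([ 558.1, -116. ]), array([162.1, 117.7]), 2.3, 'circ', array([ 558. , -116.5]), 195.9)
plate (array([ 580. , -113.6]), array([107., 103.]), 10.9, 'circ', array([ 580.3, -115.7]), 107.6)
```

>>> {"api": "apply_moves", "payload": {
  "rows": [
    [[0.012, -0.002, 0, 0, 0, 0], [0, 0, 0.1, 0, 0, 0], [0, 0, 0.1, 0, 0, 0], [0, 0, 0.1, 0, 0, 0], [0, 0, 0.1, 0, 0, 0], [0, 0, 0.06, 0, 0, 0], [0, 0, 0.05, 0, 0, 0], [0, 0, 0, 0, 0, 0]]
  ]
}}

```text
time_s: 2.98
position: [581.5, -115.2, 127.3]
ee_rot: [-0.002, 0.709, 0.705, -0.001]
force: [-0.6, -0.2, -0.3]
opening: 85.5
finger_force: 0.0
```

>>> {"api": "apply_moves", "payload": {
  "rows": [
    [[0, 0, 0, 0, 0, 0], [0, 0, 0, 0, 0, 0], [0, 0, 0, 0, 0, 0], [0, 0, 0, 0, 0, 0], [0, 0, 0, 0, 0, 0], [0, 0, 0, 0, 0, 0], [0, 0, 0, 0, 0, 0], [0, 0, 0, 0, 0, 0], [0, 0, 0, 0, 0, 0], [0, 0, 0, 0, 0, 0]]
  ],
  "grip": 1,
  "grip_force": 50
}}

```text
time_s: 3.82
position: [584.4, -114.9, 130.5]
ee_rot: [0.001, 0.708, 0.706, 0.0]
force: [-0.9, -0.4, 5.5]
opening: 32.8
finger_force: 50.1
```

>>> {"api": "apply_moves", "payload": {
  "rows": [
    [[0, 0, -0.04, 0, 0, 0], [0, 0, -0.08, 0, 0, 0], [0, 0, -0.12, 0, 0, 0], [0, 0, -0.12, 0, 0, 0], [0.05, -0.014, 0, 0, 0, 0], [0.1, -0.028, 0, 0, 0, 0], [0.15, -0.04, 0, 0, 0, 0], [0.15, -0.04, 0, 0, 0, 0], [0.15, -0.04, 0, 0, 0, 0]]
  ]
}}

```text
time_s: 4.57
position: [549.9, 7.0, 200.3]
ee_rot: [-0.001, 0.708, 0.706, -0.0]
force: [0.4, -0.5, -1.1]
opening: 32.6
finger_force: 50.0
```

>>> {"api": "apply_moves", "payload": {
  "rows": [
    [[0.15, -0.04, 0, 0, 0, 0], [0.15, -0.04, 0, 0, 0, 0], [0.1, -0.028, 0, 0, 0, 0], [0.1, -0.025, 0, 0, 0, 0], [0, 0, 0, 0, 0, 0], [0, 0, 0, 0, 0, 0], [0, 0, 0, 0, 0, 0]]
  ]
}}

```text
time_s: 5.15
position: [524.6, 105.5, 200.8]
ee_rot: [-0.0, 0.708, 0.706, -0.0]
force: [-0.9, -0.4, -1.2]
opening: 32.6
finger_force: 50.0
```

>>> {"api": "apply_moves", "payload": {
  "rows": [
    [[0, 0, 0.06, 0, 0, 0], [0, 0, 0.12, 0, 0, 0], [0, 0, 0.12, 0, 0, 0], [0, 0, 0.1, 0, 0, 0], [0, 0, 0.06, 0, 0, 0], [0, 0, 0.04, 0, 0, 0], [0, 0, 0.02, 0, 0, 0], [0, 0, 0, 0, 0, 0], [0, 0, 0, 0, 0, 0]]
  ]
}}

```text
time_s: 5.9
position: [525.6, 105.2, 97.8]
ee_rot: [0.0, 0.708, 0.706, 0.0]
force: [0.1, -0.7, -2.2]
opening: 32.6
finger_force: 50.0
```

>>> {"api": "apply_moves", "payload": {
  "rows": [
    [[0, 0, 0.005, 0, 0, 0], [0, 0, 0.005, 0, 0, 0], [0, 0, 0, 0, 0, 0], [0, 0, 0, 0, 0, 0]]
  ]
}}

```text
time_s: 6.23
position: [525.3, 105.6, 95.7]
ee_rot: [0.0, 0.708, 0.706, 0.0]
force: [-0.4, -0.0, -1.3]
opening: 32.4
finger_force: 50.0
```

>>> {"api": "apply_moves", "payload": {
  "rows": [
    [[0, 0, 0.005, 0, 0, 0], [0, 0, 0.005, 0, 0, 0], [0, 0, 0, 0, 0, 0], [0, 0, 0, 0, 0, 0], [0, 0, 0, 0, 0, 0]]
  ]
}}

```text
time_s: 6.65
position: [525.2, 105.6, 93.5]
ee_rot: [0.0, 0.708, 0.706, 0.0]
force: [-0.6, 0.8, 1.2]
opening: 32.8
finger_force: 50.4
```

>>> {"api": "apply_moves", "payload": {
  "rows": [
    [[0, 0, 0, 0, 0, 0], [0, 0, 0, 0, 0, 0], [0, 0, 0, 0, 0, 0], [0, 0, 0, 0, 0, 0], [0, 0, 0, 0, 0, 0], [0, 0, 0, 0, 0, 0], [0, 0, 0, 0, 0, 0], [0, 0, -0.02, 0, 0, 0], [0, 0, -0.1, 0, 0, 0]]
  ],
  "grip": 0
}}

```text
time_s: 7.4
position: [522.6, 105.3, 115.0]
ee_rot: [-0.002, 0.708, 0.706, -0.002]
force: [-0.0, 0.6, 0.6]
opening: 85.5
finger_force: 0.0
```

>>> {"api": "apply_moves", "payload": {
  "rows": [
    [[0, 0, -0.12, 0, 0, 0], [0, 0, -0.14, 0, 0, 0], [0, 0, -0.14, 0, 0, 0], [0, 0, -0.14, 0, 0, 0], [-0.17, -0.04, 0, 0, 0, 0], [-0.17, -0.04, 0, 0, 0, 0], [-0.17, -0.04, 0, 0, 0, 0], [-0.17, -0.04, 0, 0, 0, 0], [-0.17, -0.04, 0, 0, 0, 0], [-0.17, -0.04, 0, 0, 0, 0]]
  ]
}}

```text
time_s: 8.23
position: [475.9, -99.8, 225.8]
ee_rot: [0.0, 0.708, 0.706, 0.0]
force: [0.9, 0.5, 0.5]
opening: 85.6
finger_force: 0.0
```

>>> {"api": "apply_moves", "payload": {
  "rows": [
    [[-0.17, -0.04, 0, 0, 0, 0], [-0.17, -0.04, 0, 0, 0, 0], [-0.17, -0.04, 0, 0, 0, 0], [-0.17, -0.04, 0, 0, 0, 0], [-0.17, -0.04, 0, 0, 0, 0], [-0.17, -0.04, 0, 0, 0, 0], [-0.17, -0.04, 0, 0, 0, 0], [-0.08, -0.005, 0, 0, 0, 0], [0, 0, 0, 0, 0, 0], [0, 0, 0, 0, 0, 0]]
  ]
}}

```text
time_s: 9.07
position: [418.8, -352.3, 225.1]
ee_rot: [-0.0, 0.708, 0.706, 0.0]
force: [-0.2, 0.4, -0.3]
opening: 85.2
finger_force: 0.0
```

Run:
```python
from bench import status, viewer
import cv2, numpy as np
from h import *
s=status.get_state(); print({k:np.round(s[k],3).tolist() for k in ("time_s","position","ee_rot")})
c=viewer.capture("wrist"); np.savez("w2.npz",**c); cv2.imwrite("pics/w2.png",c["frame"][:,:,::-1])
Z=wpts(c)[...,2]; u8=lambda m:m.astype(np.uint8)
print("stop",hull(c,u8(abs(Z-163)<3),(270,200,360,290),163))
print("bal",hull(c,u8((Z>26)&(Z<180)),(120,80,460,320),28))
print("pan",hull(c,u8((Z>36)&(Z<40)),(120,80,460,320),38))
```

```text
{'time_s': 9.067, 'position': [418.769, -352.297, 225.116], 'ee_rot': [-0.0, 0.708, 0.706, 0.0]}
stop (array([ 421. , -353.4]), array([21.1, 21.3]), 89.9, 'circ', array([ 420.9, -353.3]), 22.1)
bal (array([ 391.3, -367.4]), array([176.1, 136.7]), 12.8, 'circ', array([ 391.5, -367.2]), 218.0)
pan (array([ 415.5, -362.6]), array([103.8, 103.9]), 12.8, 'circ', array([ 415.6, -362.6]), 145.0)
```

View pics/w2.png

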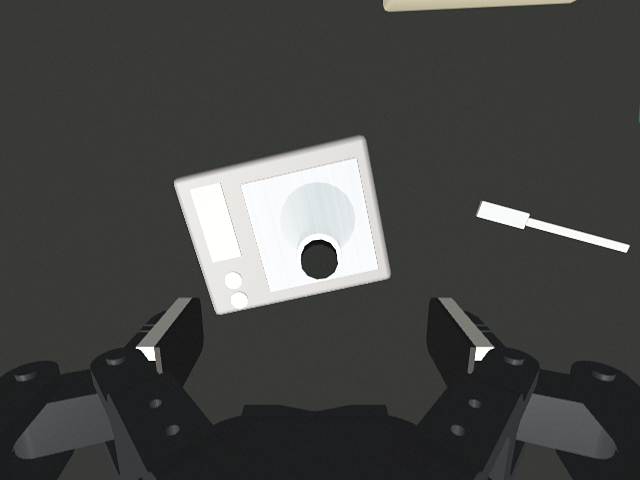

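The flask stopper is at (319,259), i.e. world (421,-353), with its size as given. The pan centre is at (415.5,-362.6). Descending to grip the neck.

>>> {"api": "apply_moves", "payload": {
  "rows": [
    [[-0.005, 0.01, 0, 0, 0, 0], [0, 0, 0.1, 0, 0, 0], [0, 0, 0.1, 0, 0, 0], [0, 0, 0.1, 0, 0, 0], [0, 0, 0.1, 0, 0, 0], [0, 0, 0.08, 0, 0, 0], [0, 0, 0.06, 0, 0, 0], [0, 0, 0, 0, 0, 0], [0, 0, 0, 0, 0, 0]]
  ]
}}

```text
time_s: 9.87
position: [421.2, -351.7, 117.1]
ee_rot: [-0.001, 0.707, 0.707, 0.0]
force: [-0.6, -0.0, 0.3]
opening: 85.2
finger_force: 0.0
```

>>> {"api": "apply_moves", "payload": {
  "rows": [
    [[0, 0, 0, 0, 0, 0], [0, 0, 0, 0, 0, 0], [0, 0, 0, 0, 0, 0], [0, 0, 0, 0, 0, 0], [0, 0, 0, 0, 0, 0], [0, 0, 0, 0, 0, 0], [0, 0, 0, 0, 0, 0], [0, 0, 0, 0, 0, 0], [0, 0, 0, 0, 0, 0], [0, 0, 0, 0, 0, 0]]
  ],
  "grip": 1,
  "grip_force": 50
}}

```text
time_s: 10.7
position: [421.4, -353.7, 118.1]
ee_rot: [0.001, 0.708, 0.706, 0.0]
force: [-0.3, 0.8, 5.9]
opening: 26.4
finger_force: 49.8
```

>>> {"api": "apply_moves", "payload": {
  "rows": [
    [[0, 0, -0.04, 0, 0, 0], [0, 0, -0.08, 0, 0, 0], [0, 0, -0.1, 0, 0, 0], [0, 0, -0.08, 0, 0, 0], [0, 0, -0.05, 0, 0, 0], [0, 0, 0, 0, 0, 0]]
  ]
}}

```text
time_s: 11.2
position: [421.7, -354.1, 189.4]
ee_rot: [0.002, 0.708, 0.706, -0.0]
force: [1.1, -0.7, -1.5]
opening: 26.6
finger_force: 49.4
```

>>> {"api": "apply_moves", "payload": {
  "rows": [
    [[0.06, 0.04, 0, 0, 0, 0], [0.12, 0.08, 0, 0, 0, 0], [0.14, 0.094, 0, 0, 0, 0], [0.15, 0.1, 0, 0, 0, 0], [0.15, 0.1, 0, 0, 0, 0], [0.15, 0.1, 0, 0, 0, 0], [0.15, 0.1, 0, 0, 0, 0], [0.14, 0.094, 0, 0, 0, 0], [0.09, 0.06, 0, 0, 0, 0], [0.04, 0.027, 0, 0, 0, 0]]
  ]
}}

```text
time_s: 12.03
position: [581.2, -112.5, 185.9]
ee_rot: [-0.001, 0.707, 0.708, -0.0]
force: [0.3, -0.1, -1.2]
opening: 27.0
finger_force: 49.4
```

>>> {"api": "apply_moves", "payload": {
  "rows": [
    [[0, 0, 0, 0, 0, 0], [0, 0, 0, 0, 0, 0], [0, 0, 0.06, 0, 0, 0], [0, 0, 0.1, 0, 0, 0], [0, 0, 0.07, 0, 0, 0], [0, 0, 0.04, 0, 0, 0], [0, 0, 0.02, 0, 0, 0], [0, 0, 0, 0, 0, 0], [0, 0, 0, 0, 0, 0]]
  ]
}}

```text
time_s: 12.78
position: [580.5, -116.4, 129.7]
ee_rot: [0.0, 0.708, 0.706, 0.0]
force: [0.2, -0.1, -1.1]
opening: 26.9
finger_force: 49.4
```

>>> {"api": "apply_moves", "payload": {
  "rows": [
    [[0, 0, 0.01, 0, 0, 0], [0, 0, 0.005, 0, 0, 0], [0, 0, 0, 0, 0, 0], [0, 0, 0, 0, 0, 0], [0, 0, 0, 0, 0, 0]]
  ]
}}

```text
time_s: 13.2
position: [580.7, -115.5, 126.5]
ee_rot: [0.0, 0.708, 0.706, 0.0]
force: [-0.3, -0.6, -0.7]
opening: 26.6
finger_force: 49.4
```

>>> {"api": "apply_moves", "payload": {
  "rows": [
    [[0, 0, 0.005, 0, 0, 0], [0, 0, 0.003, 0, 0, 0], [0, 0, 0, 0, 0, 0], [0, 0, 0, 0, 0, 0], [0, 0, 0, 0, 0, 0]]
  ]
}}

```text
time_s: 13.62
position: [580.7, -115.6, 125.1]
ee_rot: [0.0, 0.708, 0.706, 0.0]
force: [-1.1, 1.0, 3.9]
opening: 27.2
finger_force: 49.9
```

>>> {"api": "apply_moves", "payload": {
  "rows": [
    [[0, 0, 0, 0, 0, 0], [0, 0, 0, 0, 0, 0], [0, 0, 0, 0, 0, 0], [0, 0, 0, 0, 0, 0], [0, 0, 0, 0, 0, 0], [0, 0, 0, 0, 0, 0], [0, 0, 0, 0, 0, 0], [0, 0, -0.02, 0, 0, 0], [0, 0, -0.1, 0, 0, 0]]
  ],
  "grip": 0
}}

```text
time_s: 14.37
position: [578.2, -114.9, 146.1]
ee_rot: [-0.003, 0.708, 0.706, -0.001]
force: [0.1, -0.1, 0.1]
opening: 85.4
finger_force: 0.0
```

>>> {"api": "apply_moves", "payload": {
  "rows": [
    [[0, 0, -0.14, 0, 0, 0], [0, 0, -0.14, 0, 0, 0], [0, 0, -0.14, 0, 0, 0], [0, 0, 0, 0, 0, 0], [0.16, -0.048, 0, 0, 0, 0], [0.16, -0.048, 0, 0, 0, 0], [0.16, -0.048, 0, 0, 0, 0], [0.16, -0.048, 0, 0, 0, 0], [0.16, -0.048, 0, 0, 0, 0], [0.16, -0.048, 0, 0, 0, 0]]
  ]
}}

```text
time_s: 15.2
position: [522.6, 77.9, 232.8]
ee_rot: [0.0, 0.708, 0.706, 0.0]
force: [0.5, 0.6, 0.0]
opening: 85.2
finger_force: 0.0
```

>>> {"api": "apply_moves", "payload": {
  "rows": [
    [[0.16, -0.048, 0, 0, 0, 0], [0.16, -0.048, 0, 0, 0, 0], [0.16, -0.048, 0, 0, 0, 0], [0.16, -0.048, 0, 0, 0, 0], [0.16, -0.048, 0, 0, 0, 0], [0.16, -0.048, 0, 0, 0, 0], [0.16, -0.048, 0, 0, 0, 0], [0.16, -0.048, 0, 0, 0, 0], [0.1, -0.027, 0, 0, 0, 0], [0, 0, 0, 0, 0, 0]]
  ]
}}

```text
time_s: 16.03
position: [440.3, 356.3, 232.6]
ee_rot: [-0.001, 0.706, 0.708, 0.001]
force: [-0.6, 0.0, -0.1]
opening: 85.2
finger_force: 0.0
```

>>> {"api": "apply_moves", "payload": {
  "rows": [
    [[0, 0, 0, 0, 0, 0], [0, 0, 0, 0, 0, 0]]
  ]
}}

```text
time_s: 16.2
position: [441.8, 352.2, 232.5]
ee_rot: [0.0, 0.708, 0.706, -0.0]
force: [-0.3, -0.1, 0.7]
opening: 85.6
finger_force: 0.0
```

Run:
```python
from bench import status, viewer
import cv2, numpy as np
from h import *
s=status.get_state(); print({k:np.round(s[k],3).tolist() for k in ("time_s","position","ee_rot")})
c=viewer.capture("wrist"); np.savez("w3.npz",**c); cv2.imwrite("pics/w3.png",c["frame"][:,:,::-1])
Z=wpts(c)[...,2]; u8=lambda m:m.astype(np.uint8)
print("jar",hull(c,u8(abs(Z-72)<4),(220,160,430,330),72))
print("tray",hull(c,u8((Z>10)&(Z<80)),(120,80,460,325),14))
```

```text
{'time_s': 16.2, 'position': [441.761, 352.17, 232.533], 'ee_rot': [0.0, 0.708, 0.706, -0.0]}
jar (array([440.8, 358.1]), array([58.5, 58.6]), 89.9, 'circ', array([440.9, 358. ]), 59.6)
tray (array([440.9, 346.6]), array([71.1, 70.6]), 44.4, 'circ', array([440.6, 348.3]), 74.4)
```

View pics/w3.png

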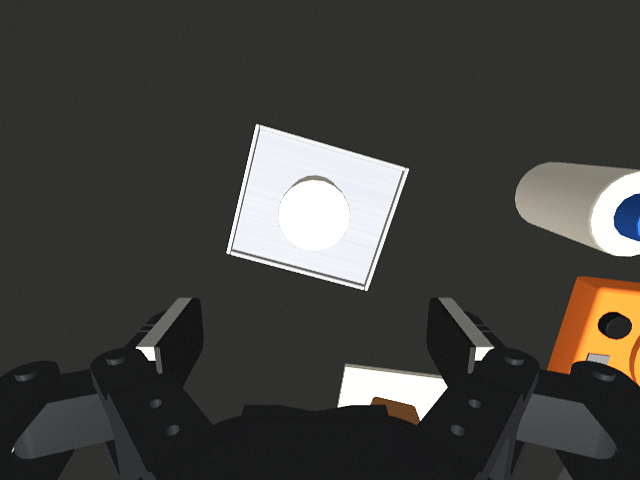

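The jar cap is at (314,215) in the tray (317,207). The arm was still settling, so I'll measure again, using colour for the tray outline.

Run:
```python
from bench import status, viewer
from h import *
u8=lambda m:m.astype(np.uint8)
for n in ("wrist","top"):
  c=viewer.capture(n); s=status.get_state(); print(s["position"].round(1) if hasattr(s["position"],"round") else s["position"], np.linalg.inv(c["world_to_cam"])[:3,3].round(1))
  Z=wpts(c)[...,2]; g=c["frame"].astype(int).mean(2)
  if n=="wrist":
    print("jar",hull(c,u8(abs(Z-72)<4),(220,160,430,330),72))
    print("tray",hull(c,u8(g>90),(210,110,420,300),14))
    cs=cv2.convexHull(region(u8(g>90),(210,110,420,300))); q=cv2.approxPolyDP(cs,8,True)[:,0]; print(q.tolist(),ray(c,q,14).round(1).tolist(),ray(c,q,14).mean(0))
  else:
    cap=ray(c,[[354,242]],160); np.savez("top1.npz",**c)
    P=wpts(c); print("flask stop",hull(c,u8(abs(Z-170)<4),(335,215,375,265),170)); cv2.imwrite("pics/top1.png",c["frame"][:,:,::-1])
```

```text
[442.2 351.7 232.7] [442.  418.3 375.3]
jar (array([441.1, 358.1]), array([59.4, 58.4]), 88.4, 'circ', array([440.9, 358.1]), 59.6)
tray (array([441.7, 350.5]), array([130.4, 149.7]), 74.1, 'circ', array([441.9, 350.4]), 197.1)
[[256, 123], [408, 168], [367, 290], [226, 253]] [[388.2, 433.1], [530.6, 392.1], [496.0, 268.0], [352.7, 308.3]] [441.88159301 350.39420382]
[442.3 351.6 232.7] [ 499.5  -28.2 1445.5]
flask stop (array([ 578.9, -118.2]), array([18.7, 18.6]), 1.0, 'circ', array([ 579.1, -117.3]), 21.4)
```

The tray centre is (441.8,350.4), with its size matching exactly. The jar is at (441,357.5). Descending on the jar.

>>> {"api": "apply_moves", "payload": {
  "rows": [
    [[0.028, -0.006, 0.05, 0, 0, 0], [0, 0, 0.14, 0, 0, 0], [0, 0, 0.14, 0, 0, 0], [0, 0, 0.14, 0, 0, 0], [0, 0, 0.14, 0, 0, 0], [0, 0, 0.12, 0, 0, 0], [0, 0, 0.1, 0, 0, 0], [0, 0, 0.08, 0, 0, 0], [0, 0, 0.03, 0, 0, 0], [0, 0, 0, 0, 0, 0]]
  ]
}}

```text
time_s: 17.18
position: [439.4, 357.2, 42.7]
ee_rot: [-0.0, 0.708, 0.706, -0.002]
force: [0.0, 0.2, 0.3]
opening: 85.6
finger_force: 0.0
```

>>> {"api": "apply_moves", "payload": {
  "rows": [
    [[0, 0, 0, 0, 0, 0], [0, 0, 0, 0, 0, 0]]
  ]
}}

```text
time_s: 17.35
position: [441.4, 358.7, 45.7]
ee_rot: [0.0, 0.708, 0.706, 0.001]
force: [0.1, -0.2, 0.8]
opening: 85.8
finger_force: 0.0
```

>>> {"api": "apply_moves", "payload": {
  "rows": [
    [[0, 0, 0, 0, 0, 0], [0, 0, 0, 0, 0, 0], [0, 0, 0, 0, 0, 0], [0, 0, 0, 0, 0, 0], [0, 0, 0, 0, 0, 0], [0, 0, 0, 0, 0, 0], [0, 0, 0, 0, 0, 0]]
  ],
  "grip": 1,
  "grip_force": 50
}}

```text
time_s: 17.93
position: [441.2, 358.8, 46.0]
ee_rot: [0.0, 0.708, 0.706, 0.001]
force: [-0.8, -0.8, 4.9]
opening: 58.4
finger_force: 53.0
```

>>> {"api": "apply_moves", "payload": {
  "rows": [
    [[0, 0, -0.05, 0, 0, 0], [0, 0, -0.1, 0, 0, 0], [0, 0, -0.14, 0, 0, 0], [0, 0, -0.14, 0, 0, 0], [0, 0, -0.14, 0, 0, 0], [0, 0, -0.1, 0, 0, 0], [0, 0, -0.05, 0, 0, 0], [0, 0, 0, 0, 0, 0]]
  ]
}}

```text
time_s: 18.6
position: [441.9, 359.2, 191.6]
ee_rot: [0.001, 0.708, 0.706, 0.002]
force: [0.4, 0.6, -2.8]
opening: 58.5
finger_force: 54.3
```

>>> {"api": "apply_moves", "payload": {
  "rows": [
    [[-0.05, -0.006, 0, 0, 0, 0], [-0.1, -0.006, 0, 0, 0, 0], [-0.15, -0.006, 0, 0, 0, 0], [-0.18, -0.006, 0, 0, 0, 0], [-0.18, -0.006, 0, 0, 0, 0], [-0.18, -0.006, 0, 0, 0, 0], [-0.18, -0.006, 0, 0, 0, 0], [-0.18, -0.006, 0, 0, 0, 0], [-0.18, -0.006, 0, 0, 0, 0], [-0.18, -0.006, 0, 0, 0, 0]]
  ]
}}

```text
time_s: 19.43
position: [425.4, 44.5, 186.8]
ee_rot: [-0.001, 0.708, 0.706, -0.001]
force: [0.9, 0.1, -2.9]
opening: 58.7
finger_force: 54.3
```

>>> {"api": "apply_moves", "payload": {
  "rows": [
    [[-0.18, -0.006, 0, 0, 0, 0], [-0.18, -0.006, 0, 0, 0, 0], [-0.18, -0.006, 0, 0, 0, 0], [-0.18, -0.006, 0, 0, 0, 0], [-0.18, -0.006, 0, 0, 0, 0], [-0.18, -0.006, 0, 0, 0, 0], [-0.18, -0.006, 0, 0, 0, 0], [-0.18, -0.006, 0, 0, 0, 0], [-0.18, -0.006, 0, 0, 0, 0], [-0.18, -0.006, 0, 0, 0, 0]]
  ]
}}

```text
time_s: 20.27
position: [412.7, -314.4, 186.5]
ee_rot: [-0.002, 0.708, 0.706, -0.0]
force: [0.4, 0.8, -2.2]
opening: 58.8
finger_force: 54.3
```

>>> {"api": "apply_moves", "payload": {
  "rows": [
    [[-0.14, -0.006, 0, 0, 0, 0], [-0.07, -0.004, 0, 0, 0, 0], [-0.03, 0, 0, 0, 0, 0], [0, 0, 0, 0, 0, 0], [0, 0, 0, 0, 0, 0], [0, 0, 0, 0, 0, 0]]
  ]
}}

```text
time_s: 20.77
position: [412.7, -359.7, 188.2]
ee_rot: [-0.001, 0.707, 0.707, 0.0]
force: [0.2, -0.5, -3.1]
opening: 58.4
finger_force: 54.3
```

>>> {"api": "apply_moves", "payload": {
  "rows": [
    [[-0.01, 0.013, 0, 0, 0, 0], [0, 0, 0.08, 0, 0, 0], [0, 0, 0.14, 0, 0, 0], [0, 0, 0.12, 0, 0, 0], [0, 0, 0.1, 0, 0, 0], [0, 0, 0.05, 0, 0, 0], [0, 0, 0.025, 0, 0, 0], [0, 0, 0, 0, 0, 0], [0, 0, 0, 0, 0, 0], [0, 0, 0, 0, 0, 0]]
  ]
}}

```text
time_s: 21.6
position: [416.4, -364.4, 87.1]
ee_rot: [0.001, 0.708, 0.706, -0.0]
force: [0.9, 0.1, -2.8]
opening: 58.6
finger_force: 54.4
```

>>> {"api": "apply_moves", "payload": {
  "rows": [
    [[0, 0, 0.005, 0, 0, 0], [0, 0, 0, 0, 0, 0], [0, 0, 0, 0, 0, 0], [0, 0, 0, 0, 0, 0]]
  ]
}}

```text
time_s: 21.93
position: [415.7, -363.8, 85.1]
ee_rot: [0.0, 0.708, 0.706, -0.0]
force: [0.7, -0.6, -2.2]
opening: 58.4
finger_force: 54.4
```

>>> {"api": "apply_moves", "payload": {
  "rows": [
    [[0, 0, 0.01, 0, 0, 0], [0, 0, 0.005, 0, 0, 0], [0, 0, 0, 0, 0, 0], [0, 0, 0, 0, 0, 0], [0, 0, 0, 0, 0, 0]]
  ]
}}

```text
time_s: 22.35
position: [415.5, -363.6, 81.6]
ee_rot: [-0.0, 0.708, 0.706, -0.0]
force: [0.8, 0.3, -3.3]
opening: 58.4
finger_force: 54.4
```

>>> {"api": "apply_moves", "payload": {
  "rows": [
    [[0, 0, 0.005, 0, 0, 0], [0, 0, 0, 0, 0, 0], [0, 0, 0, 0, 0, 0], [0, 0, 0, 0, 0, 0]]
  ]
}}

```text
time_s: 22.68
position: [415.5, -363.6, 80.7]
ee_rot: [-0.0, 0.708, 0.706, 0.0]
force: [0.9, 0.4, -2.3]
opening: 58.6
finger_force: 54.4
```

>>> {"api": "apply_moves", "payload": {
  "rows": [
    [[0, 0, 0.004, 0, 0, 0], [0, 0, 0, 0, 0, 0], [0, 0, 0, 0, 0, 0], [0, 0, 0, 0, 0, 0]]
  ]
}}

```text
time_s: 23.02
position: [415.6, -363.8, 80.1]
ee_rot: [0.0, 0.708, 0.706, -0.0]
force: [0.2, 0.4, -0.7]
opening: 58.1
finger_force: 54.7
```

>>> {"api": "apply_moves", "payload": {
  "rows": [
    [[0, 0, 0.002, 0, 0, 0], [0, 0, 0, 0, 0, 0], [0, 0, 0, 0, 0, 0]]
  ]
}}

```text
time_s: 23.27
position: [415.6, -363.8, 80.1]
ee_rot: [0.0, 0.708, 0.706, -0.0]
force: [-2.1, 0.6, 5.5]
opening: 58.5
finger_force: 55.3
```

>>> {"api": "apply_moves", "payload": {
  "rows": [
    [[0, 0, 0, 0, 0, 0], [0, 0, 0, 0, 0, 0], [0, 0, 0, 0, 0, 0], [0, 0, 0, 0, 0, 0], [0, 0, 0, 0, 0, 0], [0, 0, 0, 0, 0, 0], [0, 0, 0, 0, 0, 0], [0, 0, -0.02, 0, 0, 0], [0, 0, -0.1, 0, 0, 0]]
  ],
  "grip": 0
}}

```text
time_s: 24.02
position: [413.9, -361.8, 101.2]
ee_rot: [-0.003, 0.708, 0.706, 0.0]
force: [0.1, -0.9, -0.3]
opening: 85.5
finger_force: 0.0
```

>>> {"api": "apply_moves", "payload": {
  "rows": [
    [[0, 0, -0.14, 0, 0, 0], [0, 0, -0.14, 0, 0, 0], [0, 0, -0.14, 0, 0, 0], [0, 0, -0.14, 0, 0, 0], [0, 0, -0.14, 0, 0, 0], [0.1, 0.023, 0, 0, 0, 0], [0.16, 0.037, 0, 0, 0, 0], [0.16, 0.037, 0, 0, 0, 0], [0.16, 0.037, 0, 0, 0, 0], [0.16, 0.037, 0, 0, 0, 0]]
  ]
}}

```text
time_s: 24.85
position: [450.1, -214.4, 243.9]
ee_rot: [0.0, 0.708, 0.706, 0.0]
force: [0.5, -0.3, -0.1]
opening: 85.4
finger_force: 0.0
```

>>> {"api": "apply_moves", "payload": {
  "rows": [
    [[0.16, 0.037, 0, 0, 0, 0], [0.16, 0.037, 0, 0, 0, 0], [0.16, 0.037, 0, 0, 0, 0], [0.16, 0.037, 0, 0, 0, 0], [0.16, 0.037, 0, 0, 0, 0], [0.16, 0.037, 0, 0, 0, 0], [0.16, 0.037, 0, 0, 0, 0], [0.16, 0.037, 0, 0, 0, 0], [0.16, 0.037, 0, 0, 0, 0], [0.16, 0.037, 0, 0, 0, 0]]
  ]
}}

```text
time_s: 25.68
position: [524.9, 105.8, 243.9]
ee_rot: [0.0, 0.708, 0.706, 0.0]
force: [0.3, 0.3, 0.4]
opening: 85.2
finger_force: 0.0
```

>>> {"api": "apply_moves", "payload": {
  "rows": [
    [[0, 0, 0.1, 0, 0, 0], [0, 0, 0.1, 0, 0, 0], [0, 0, 0, 0, 0, 0], [0, 0, 0, 0, 0, 0], [0, 0, 0, 0, 0, 0]]
  ]
}}

```text
time_s: 26.1
position: [525.2, 103.9, 204.5]
ee_rot: [0.0, 0.708, 0.706, 0.0]
force: [1.1, -0.4, -0.3]
opening: 85.2
finger_force: 0.0
```

Run:
```python
from bench import status, viewer
from h import *
u8=lambda m:m.astype(np.uint8)
s=status.get_state(); print(s["time_s"],np.round(s["position"],1))
c=viewer.capture("wrist"); Z=wpts(c)[...,2]
print("cap",hull(c,u8(abs(Z-123)<4),(250,180,390,300),123))
```

```text
26.1 [525.2 103.9 204.5]
cap (array([525.1, 108.5]), array([34.1, 32.8]), 88.9, 'circ', array([524.8, 108.5]), 34.2)
```

Cap at (525,108.5). Move +4 mm in y, descend to TCP z 92.5 and grip.

>>> {"api": "apply_moves", "payload": {
  "rows": [
    [[0.022, 0, 0, 0, 0, 0], [0, 0, 0.1, 0, 0, 0], [0, 0, 0.12, 0, 0, 0], [0, 0, 0.12, 0, 0, 0], [0, 0, 0.12, 0, 0, 0], [0, 0, 0.07, 0, 0, 0], [0, 0, 0.03, 0, 0, 0], [0, 0, 0, 0, 0, 0], [0, 0, 0, 0, 0, 0]]
  ]
}}

```text
time_s: 26.9
position: [525.5, 108.5, 92.4]
ee_rot: [0.0, 0.708, 0.706, 0.0]
force: [-0.6, -0.1, 0.5]
opening: 85.1
finger_force: 0.0
```

>>> {"api": "apply_moves", "payload": {
  "rows": [
    [[0, 0, 0, 0, 0, 0], [0, 0, 0, 0, 0, 0], [0, 0, 0, 0, 0, 0], [0, 0, 0, 0, 0, 0], [0, 0, 0, 0, 0, 0], [0, 0, 0, 0, 0, 0], [0, 0, 0, 0, 0, 0], [0, 0, 0, 0, 0, 0], [0, 0, 0, 0, 0, 0], [0, 0, 0, 0, 0, 0]]
  ],
  "grip": 1
}}

```text
time_s: 27.73
position: [525.2, 108.6, 92.3]
ee_rot: [0.0, 0.708, 0.706, 0.0]
force: [-1.6, -1.2, 5.1]
opening: 32.7
finger_force: 49.2
```

>>> {"api": "apply_moves", "payload": {
  "rows": [
    [[0, 0, -0.04, 0, 0, 0], [0, 0, -0.1, 0, 0, 0], [0, 0, -0.12, 0, 0, 0], [0, 0, -0.09, 0, 0, 0], [0, 0, -0.05, 0, 0, 0], [0, 0, 0, 0, 0, 0]]
  ]
}}

```text
time_s: 28.23
position: [526.3, 108.7, 173.8]
ee_rot: [0.001, 0.708, 0.706, 0.002]
force: [1.3, -1.0, -1.9]
opening: 32.9
finger_force: 50.0
```

>>> {"api": "apply_moves", "payload": {
  "rows": [
    [[0.06, -0.02, 0, 0, 0, 0], [0.12, -0.041, 0, 0, 0, 0], [0.14, -0.048, 0, 0, 0, 0], [0.15, -0.052, 0, 0, 0, 0], [0.15, -0.052, 0, 0, 0, 0], [0.15, -0.052, 0, 0, 0, 0], [0.15, -0.052, 0, 0, 0, 0], [0.14, -0.048, 0, 0, 0, 0], [0.1, -0.034, 0, 0, 0, 0], [0.05, -0.017, 0, 0, 0, 0]]
  ]
}}

```text
time_s: 29.07
position: [439.5, 353.1, 169.7]
ee_rot: [-0.001, 0.707, 0.707, -0.001]
force: [0.2, -0.9, -2.1]
opening: 32.8
finger_force: 50.0
```

>>> {"api": "apply_moves", "payload": {
  "rows": [
    [[0, 0, 0, 0, 0, 0], [0, 0, 0, 0, 0, 0], [0, 0, 0.06, 0, 0, 0], [0, 0, 0.12, 0, 0, 0], [0, 0, 0.1, 0, 0, 0], [0, 0, 0.07, 0, 0, 0], [0, 0, 0.03, 0, 0, 0], [0, 0, 0, 0, 0, 0], [0, 0, 0, 0, 0, 0], [0, 0, 0, 0, 0, 0]]
  ]
}}

```text
time_s: 29.9
position: [443.2, 350.6, 96.5]
ee_rot: [0.0, 0.708, 0.706, 0.001]
force: [0.9, -0.1, -1.4]
opening: 32.5
finger_force: 50.0
```

>>> {"api": "apply_moves", "payload": {
  "rows": [
    [[0, 0, 0.015, 0, 0, 0], [0, 0, 0.01, 0, 0, 0], [0, 0, 0, 0, 0, 0], [0, 0, 0, 0, 0, 0], [0, 0, 0, 0, 0, 0]]
  ]
}}

```text
time_s: 30.32
position: [442.2, 350.9, 90.6]
ee_rot: [0.0, 0.708, 0.706, 0.0]
force: [0.7, -0.5, -1.8]
opening: 32.7
finger_force: 50.0
```

>>> {"api": "apply_moves", "payload": {
  "rows": [
    [[0, 0, 0.005, 0, 0, 0], [0, 0, 0, 0, 0, 0], [0, 0, 0, 0, 0, 0], [0, 0, 0, 0, 0, 0]]
  ]
}}

```text
time_s: 30.65
position: [442.2, 350.8, 89.5]
ee_rot: [-0.0, 0.708, 0.706, -0.0]
force: [0.3, 1.3, -2.1]
opening: 32.6
finger_force: 50.0
```

>>> {"api": "apply_moves", "payload": {
  "rows": [
    [[0, 0, 0.004, 0, 0, 0], [0, 0, 0, 0, 0, 0], [0, 0, 0, 0, 0, 0], [0, 0, 0, 0, 0, 0]]
  ]
}}

```text
time_s: 30.98
position: [442.2, 350.7, 88.6]
ee_rot: [-0.0, 0.708, 0.706, -0.0]
force: [0.7, 0.4, -2.2]
opening: 32.8
finger_force: 50.0
```

>>> {"api": "apply_moves", "payload": {
  "rows": [
    [[0, 0, 0.004, 0, 0, 0], [0, 0, 0, 0, 0, 0], [0, 0, 0, 0, 0, 0], [0, 0, 0, 0, 0, 0]]
  ]
}}

```text
time_s: 31.32
position: [442.3, 350.9, 88.3]
ee_rot: [0.0, 0.708, 0.706, 0.0]
force: [-2.3, -1.4, 4.1]
opening: 32.9
finger_force: 50.4
```

>>> {"api": "apply_moves", "payload": {
  "rows": [
    [[0, 0, 0.003, 0, 0, 0], [0, 0, 0, 0, 0, 0], [0, 0, 0, 0, 0, 0]]
  ]
}}

```text
time_s: 31.57
position: [442.3, 351.0, 88.3]
ee_rot: [0.0, 0.708, 0.706, 0.0]
force: [-2.8, -1.2, 8.9]
opening: 32.3
finger_force: 51.1
```

>>> {"api": "apply_moves", "payload": {
  "rows": [
    [[0, 0, -0.003, 0, 0, 0], [0, 0, 0, 0, 0, 0], [0, 0, 0, 0, 0, 0], [0, 0, 0, 0, 0, 0], [0, 0, 0, 0, 0, 0], [0, 0, 0, 0, 0, 0], [0, 0, 0, 0, 0, 0], [0, 0, -0.02, 0, 0, 0], [0, 0, -0.1, 0, 0, 0]]
  ],
  "grip": 0
}}

```text
time_s: 32.32
position: [440.1, 349.4, 109.4]
ee_rot: [-0.001, 0.708, 0.706, -0.003]
force: [-0.6, -0.5, 0.4]
opening: 85.5
finger_force: 0.0
```

>>> {"api": "apply_moves", "payload": {
  "rows": [
    [[0, 0, -0.14, 0, 0, 0], [0, 0, -0.14, 0, 0, 0], [0, 0, -0.14, 0, 0, 0], [0, 0, -0.14, 0, 0, 0], [0, 0, -0.1, 0, 0, 0], [0, 0, 0, 0, 0, 0], [0, 0, 0, 0, 0, 0], [0, 0, 0, 0, 0, 0]]
  ]
}}

```text
time_s: 32.98
position: [441.8, 350.5, 243.3]
ee_rot: [-0.0, 0.708, 0.706, -0.0]
force: [0.1, -0.1, -0.1]
opening: 85.2
finger_force: 0.0
```

Run:
```python
from bench import status, viewer
from h import *
u8=lambda m:m.astype(np.uint8)
s=status.get_state(); print(s["time_s"],np.round(s["position"],1))
c=viewer.capture("wrist"); Z=wpts(c)[...,2]; g=c["frame"].astype(int).mean(2)
print("botcap",hull(c,u8(abs(Z-119)<4),(250,160,390,300),119))
print("tray",hull(c,u8(g>90),(210,110,420,300),14)); cv2.imwrite("pics/w4.png",c["frame"][:,:,::-1])
t=viewer.capture("top"); Z=wpts(t)[...,2]; gt=t["frame"].astype(int).mean(2)
print("flask stop",hull(t,u8(abs(Z-170)<4),(335,215,375,265),170))
print("jar",hull(t,u8(abs(Z-106)<3),(420,280,490,350),106))
sc=viewer.capture("scene"); cv2.imwrite("pics/sc4.png",sc["frame"][:,:,::-1])
Zs=wpts(sc)[...,2]
print("sc flask",hull(sc,u8(abs(Zs-170)<4),(260,220,310,290),170)); print("sc jar",hull(sc,u8(abs(Zs-106)<3),(110,300,180,370),106))
```

```text
32.9833 [441.8 350.5 243.3]
botcap (array([442. , 350.7]), array([33.2, 32.4]), 90.0, 'circ', array([441.7, 350.6]), 34.0)
tray (array([441.7, 350.5]), array([130.5, 149.7]), 74.1, 'circ', array([442.1, 350.6]), 197.2)
flask stop (array([ 578.9, -118.2]), array([18.7, 18.6]), 1.0, 'circ', array([ 579.1, -117.3]), 21.4)
jar (array([ 413.3, -365.5]), array([57.6, 57.6]), 89.8, 'circ', array([ 414.2, -365.3]), 59.8)
sc flask (array([ 579.4, -117.2]), array([19., 22.]), 34.0, 'circ', array([ 579.4, -117.2]), 23.4)
sc jar (array([ 414.8, -365.4]), array([58.1, 60.4]), 65.1, 'circ', array([ 415.4, -365.1]), 61.6)
```

View pics/sc4.png

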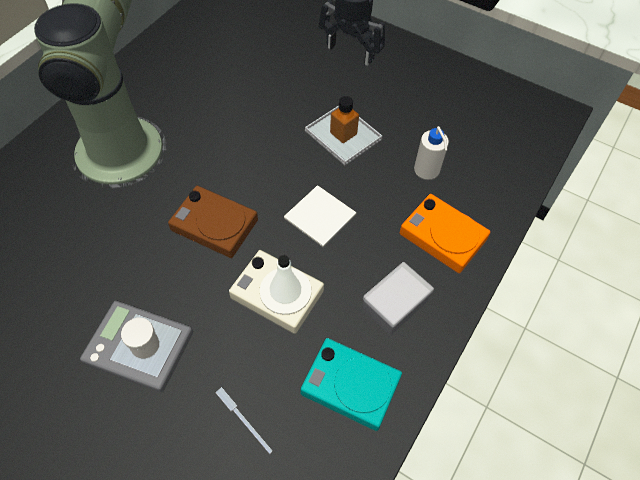

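The scene view shows the flask on the stirrer (285,280), the jar on the balance (140,335) and the bottle in the tray (345,125), all upright. Each is within about 3 mm of its station's centre, and the bystanders haven't moved. Signing off.

```bash
python3 -c "
from bench import workorder
print(workorder.sign_off())"
```

```text
the job is handed in; nothing more can be done
None
```

The job is handed in at about 33 s: the flask is on the stirrer, the jar on the balance and the bottle in the drip tray, each upright and within about 3 mm of centre by the last images (sign-off returned no verdict).

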